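Hang up the ear muffs, then hold the lathe's pulley cover open

TASK

The ear muffs have been left standing on the hinged pulley cover of the small lathe headstock. Hang them astride the rail, one cup on each side and let go, while the cover stays shut; then lift the cover by its loop handle and hold it still at 50 degrees (within 5) from shut so that I can reach the pulleys. The cover falls shut by itself, so finish while still holding it, and leave the small tin, the steel ring and the screwdriver that lie close by where they are.

Things in the scene. Friction and masses are not known exactly. Their poses are not given: they have to be found in the camera images.
- headstock: cream-painted open-topped steel housing fixed to the bench, 180 x 220 x 100 mm (x, y, z); origin at the centre of its underside; its x axis points from the handle side to the hinge side, y along the spindle, z up; on its +y side a spindle with a round wooden blank (88 mm across) reaches out to y = 164 mm, axis at 60 mm height
- cover (a joint): angle of the pulley cover (0 shut and level, positive open, in rad; stop at 1.25): a cream plate 190 x 230 x 8 mm, about 0.5 kg, top face at 108 mm above the bench when shut; hinged along its far (+x) edge, the handle edge swings up and over towards the headstock's +x. Nothing keeps it open: it falls shut at every angle, with hardly any friction. Holding it by the handle takes about 2 N
- cover_bar (a point): middle of the grip bar of the cover's steel loop handle: round bar 12 mm thick, parallel to the headstock's y axis, 110 mm between its two arms, standing 50 mm in front of the cover's free edge in the plane of the plate, 104 mm above the bench when shut and 235 mm from the hinge axis
- cover_hinge (a point): middle of the cover's hinge axis, which runs parallel to the headstock's y axis, 104 mm above the bench
- muffs: rigid ear muffs standing on the cover on their two cups (open arch upwards), 156 mm (x) x 60 mm (y) x 150 mm high, about 0.22 kg; origin midway between the cups at their underside; z points up to the crown, the arch lies in the x-z plane; black cups 75 mm high, the free gap between their cushions is 70 mm and, inside the arch, 126 mm high under the crown
- muffs_crown (a point): middle of the top face of the grey crown pad of the muffs: pad 50 mm (x) x 30 mm (y) x 24 mm deep, gripped across its 30 mm; it is 150 mm above the cups' underside
- rail: hanging rail: two posts on a wooden board 140 x 260 x 14 mm fixed to the bench; origin at the centre of the board's underside, y along the bar, z up
- rail_mid (a point): middle of the rail's steel bar, on its axis: bar 16 mm thick, axis 155 mm above the bench, along the rail's y axis, 200 mm free between the posts
- wax_tin: bystander: low round brass-coloured tin, 48 mm wide, 35 mm high, beside the headstock on its -y side; origin under its centre
- collar: bystander: steel ring 36 mm wide, 16 mm high, lying on the rail's board; origin under its centre
- screwdriver: bystander: red-handled screwdriver 240 mm long lying on the bench in front of the other things, towards the robot
Mind the look-alikes: they are no part of the job. What is shaped like the muffs but green is not meant.

How it is judged:
On the way:
1. the ear muffs hang astride the rail, let go, with the cover still shut (z of muffs_crown in the frame of rail_mid between 0.02 and 0.045 m and x of muffs_crown in the frame of rail_mid between -0.03 and 0.03 m and y of muffs_crown in the frame of rail_mid between -0.1 and 0.1 m and angle between muffs's own z axis and vertical below 0.4 rad and contact force between muffs and rail above 0.5 N and contact force between muffs and the fingers below 0.05 N and contact force between muffs and the arm below 0.05 N and linear speed of muffs below 0.05 m/s and value of joint cover below 0.1 rad), for 0.2 s.
At the end, for the whole second after the job is handed in: The robot is still holding the cover (contact over 0.5 N), still, 50 degrees open within 5 (joint 0.785 to 0.96 rad); the muffs hang at rest astride the rail's bar, untouched by the robot: crown 20 to 45 mm above the bar's axis, within 30 mm across it and 100 mm along it, tilted less than 0.4 rad (z of muffs_crown in the frame of rail_mid between 0.02 and 0.045 m and x of muffs_crown in the frame of rail_mid between -0.03 and 0.03 m and y of muffs_crown in the frame of rail_mid between -0.1 and 0.1 m and angle between muffs's own z axis and vertical below 0.4 rad and contact force between muffs and rail above 0.5 N and contact force between muffs and the fingers below 0.05 N and contact force between muffs and the arm below 0.05 N and linear speed of muffs below 0.05 m/s and value of joint cover between 0.785 and 0.96 rad and velocity of joint cover between -0.1 and 0.1 rad/s and (contact force between headstock and the fingers above 0.5 N or contact force between headstock and the arm above 0.5 N)); the arm keeps its last pose, push and grip.
It fails at once if the cover is raised with the muffs still on it (value of joint cover above 0.12 rad and contact force between muffs and headstock above 0.2 N).
It fails at once if the muffs are dropped on the bench (height (world z) of muffs_crown below 0.12 m).
It fails at once if the tin, the ring or the screwdriver is shifted by more than 40 mm (distance of any of wax_tin, collar, screwdriver from where it was at the start of the episode above 0.04 m).
It also fails if it takes over 64 s, if anything falls off the work surface, if the arm or the gripper's body presses on something with over 40 N, if the wrist force passes 120 N, or if a joint passes its speed limit or range.

ROBOT

A 6-joint arm with a two-finger parallel gripper is mounted at the origin on the work surface. World frame = base frame: x ahead of the robot, y to its left, z up, the work surface at z = 0. Lengths are in m, angles in rad, forces in N, time in s.
With the tool pointing down it reaches from about 0.425 to 0.95 m from the base axis. Payload 3.5 kg.
Tool frame: the origin (TCP) lies on the centre line of the jaws, within the pads' length; the fingertips stand 14 mm ahead of it and the grasp point (between the pads) lies 5 mm behind it (tips_ahead is the distance from the TCP to the fingertips, in m); y points along the fingers, z is the direction in which the jaws open and shut, and the axes are right-handed (so a half turn about y gives the same grasp; the last joint's range is limited). The gripper opens to 85 mm and grips with 20 to 120 N. Pads are 22 mm wide; open, the fingers measure 114 mm over their backs; the gripper's body (76 mm by 85 mm) begins 54 mm behind the grasp point. The pads swing forward as they close: fully open they stand 13 mm farther back than shut.
Start: joints at [-1.454, 0.286, 1.577, -0, 1.279, -0.15], TCP at [0.178, -0.651, 0.245] pointing down, gripper open.
Joint ranges: [-2.77, 2.77], [-0.9, 2.22], [0.21, 2.48], [-1.53, 4.67], [0.24, 2.81], [-2.84, 2.84]. Speed limits (rad/s): [2.79, 2.79, 3.14, 3.14, 3.14, 3.14].

INTERFACE

Orientations are given as a unit quaternion [x, y, z, w].
In Python, from plant import get_state, read_camera, sign_off, tips_ahead gives the robot as it stands.
- The arm moves only by the tool send_rows, never from a script. Its argument "plan" is a list of rows, each a list of 2 entries, a list of its own where there are three numbers: the shift along the tool's x, y, z in units of 12 cm (1.0 is 12 cm), then the turn, a rotation vector about the tool's x, y, z in units of 360 degrees (1.0 is 360 degrees). In form: [[[tx, ty, tz], [rx, ry, rz]], ...]. A call has 1 to 12 rows; each row shifts and turns the commanded pose from where the row before left it, along the tool's axes as they then stand; what a row does not reach is not made up. A row lasts 1/10 s, in which the tool goes at most 50 mm and 8.59 degrees, less where a joint would pass 70% of its speed; a pose out of reach is approached as far as the arm can. A call with a number of a shift or a turn outside -1 to 1 is refused whole. A call with a gripper value outside its range is refused whole. "gripper" is the closure, from 0 (fully open) to 1 (shut), set as the call begins (left out, the last holds). The fingers move at their own pace and stop on an object; "grip_force" is the grip in N (left out, the last holds). Time passes only in rows, so rows that do not move let the fingers close. It gives the time, the measured TCP pose, the force and the opening at its end, in the units of the state.
- get_state(): the state, without advancing time (a new reading comes with each control period).
- read_camera(name): name is "side" or "top"; returns a dict with "img" (384x512x3 uint8, blue, green, red), "fx", "fy", "cx", "cy" (pixels), "world_from_camera" (4x4, takes a point from camera to world coordinates). Camera axes: x right, y down, z forward; pixel columns grow to the right and rows downward; lengths in m; the calibration is good to about 2 mm. A picture is of the moment at which its call begins. There is no depth.
- sign_off(): hands the job in, once; it reports no verdict.
The state is a dict: "time": time; "qpos": joint angles; "dq": joint speeds; "joint_efforts": joint torques, N m; "eef_pos": TCP position; "tcp_rot": TCP orientation; "contact_force": force on the tool from outside, world axes, zero at the start; "wrist_torque": the same for the moment, N m; "opening": opening from 0.0 (shut) to 1.0 (fully open).
Only numpy, scipy, OpenCV 4.12 (cv2) and the standard library are available. Lean on these libraries where they do the work, as an engineer would, in place of code of your own. Each camera call takes 0.05 s, during which the arm holds its last target. There are 200 camera calls.

## Working session

There is one attempt and no reset: what is moved stays moved. The work goes in short steps, Python scripts to look and compute and a tool call to move; the robot and the scene stay as the last step left them, time stands still between calls to the robot, and variables do not carry over. Pictures are saved under pics/ and viewed, about 8 in all and at most 12, crops included, and the job is handed in when it is done.

Besides the shell and the picture viewer there is one more tool, called as a command line: name --argument value ..., lists and objects as JSON in quotes. send_rows: Moves the arm, as the interface text tells. Its arguments: {"type":"object","properties":{"plan":{"type":"array"},"gripper":{"type":"number"},"grip_force":{"type":"number"}},"required":["plan"]}

```bash
mkdir -p pics; ls; cat > h.py <<'E'
import numpy as np,cv2
from plant import *
from scipy.spatial.transform import Rotation as R
def snap(n,f=None):
    c=read_camera(n)
    if f: cv2.imwrite('pics/'+f,c['img'])
    return c
def ray(c,u,v,z):
    T=np.array(c['world_from_camera']);d=T[:3,:3]@[(u-c['cx'])/c['fx'],(v-c['cy'])/c['fy'],1];o=T[:3,3]
    return (o+d*(z-o[2])/d[2]).round(4)
def proj(c,p):
    T=np.linalg.inv(np.array(c['world_from_camera']));q=T[:3,:3]@p+T[:3,3]
    return np.array([c['fx']*q[0]/q[2]+c['cx'],c['fy']*q[1]/q[2]+c['cy']]).round(1)
def st():
    s=get_state();r=R.from_quat(s['tcp_rot']).as_matrix()
    print('t',s['time'],'p',np.round(s['eef_pos'],4),'\nR',r.round(3).tolist(),'F',np.round(s['contact_force'],1),'op',s['opening'],'q',np.round(s['qpos'],2));return s,r
E
python3 - <<'E'
from h import *
s,r=st();print(tips_ahead)
a=snap('side','s0.png');b=snap('top','t0.png')
for c in(a,b):print(c['fx'],np.array(c['world_from_camera']).round(3).tolist())
E
```

```text
pics
t 0.0 p [ 0.1779 -0.6505  0.244 ] 
R [[-0.965, -0.0, 0.264], [-0.264, 0.002, -0.965], [-0.0, -1.0, -0.002]] F [ 0.1  0.2 -0.9] op 0.9951659558737731 q [-1.45  0.29  1.58  0.    1.28 -0.15]
0.014
493.64743955968305 [[-0.813, -0.376, 0.445, -0.063], [-0.583, 0.543, -0.604, 0.717], [-0.015, -0.751, -0.661, 1.057], [0.0, 0.0, 0.0, 1.0]]
348.3554030838488 [[0.017, -0.988, 0.153, 0.401], [-1.0, -0.014, 0.02, -0.099], [-0.018, -0.154, -0.988, 1.207], [0.0, 0.0, 0.0, 1.0]]
```

View pics/s0.png

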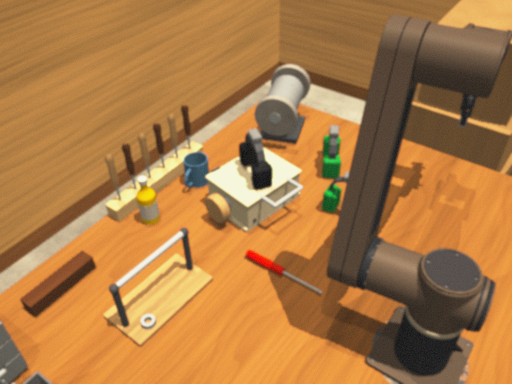

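View pics/t0.png

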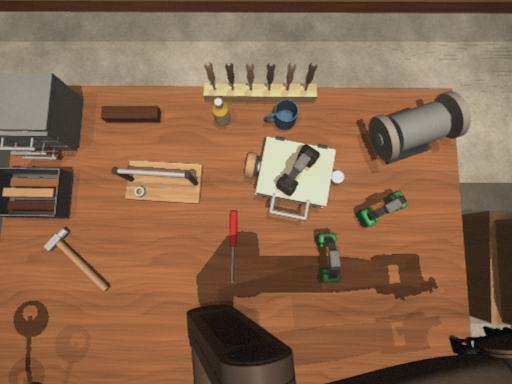

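Top view: candidates for the muffs are the black arch on the cream cover (298,170), the green one (330,257) and the green one (383,208). By the description I choose the black one. The rail is at (155,173). Next I'll check a close crop and measure.

```bash
python3 - <<'E'
from h import *
a=cv2.imread('pics/t0.png');b=cv2.imread('pics/s0.png')
c=cv2.resize(a[130:225,235:350],None,fx=5,fy=5,interpolation=cv2.INTER_CUBIC)[:, :]
d=cv2.resize(a[145:210,105:210],None,fx=5,fy=5,interpolation=cv2.INTER_CUBIC)
im=np.zeros((600,800,3),np.uint8)
c=cv2.resize(a[130:225,240:345],(400,362),interpolation=cv2.INTER_CUBIC)
d=cv2.resize(a[150:210,105:210],(400,229),interpolation=cv2.INTER_CUBIC)
e=cv2.resize(b[120:230,200:310],(400,400),interpolation=cv2.INTER_CUBIC)
im[:362,:400]=c;im[365:594,:400]=d;im[:400,400:]=e
cv2.imwrite('pics/c1.png',im)
E
```

```text
(no output)
```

View pics/c1.png

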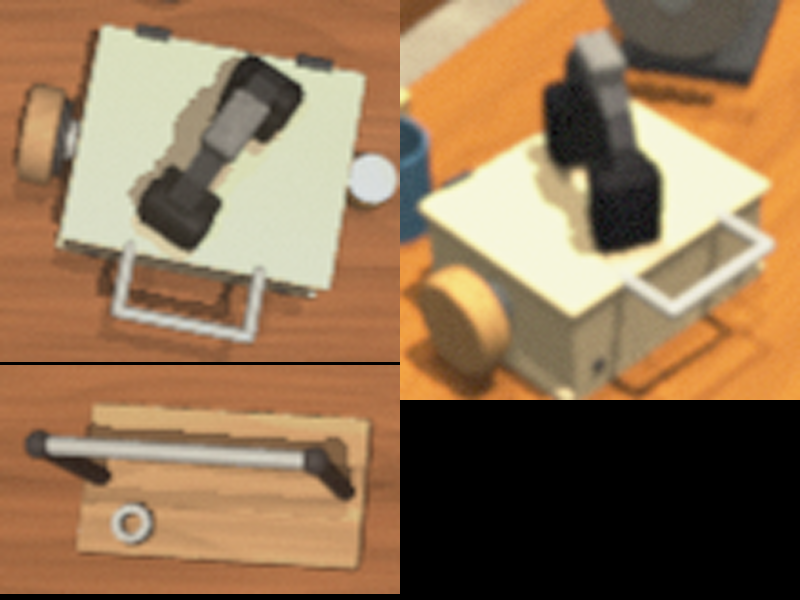

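```bash
python3 - <<'E'
from h import *
c=snap('top');s=snap('side')
def C(p,z):return ray(c,240+p[0]/3.81,130+p[1]/3.81,z)
def D(p,z):return ray(c,105+p[0]/3.81,150+(p[1]-365)/3.81,z)
P=[C(p,.258) for p in[(240,87),(268,97),(236,158),(206,148)]];print('pad',np.mean(P,0));print(P)
K=[C(p,.108) for p in[(102,27),(362,72),(330,290),(60,243)]];print('cover',K,np.mean(K,0),[np.linalg.norm(K[i]-K[i-1]).round(3) for i in range(4)])
H=[C(p,.107) for p in[(117,308),(252,335)]];print('bar',H,np.mean(H,0),np.linalg.norm(H[0]-H[1]))
Rl=[D(p,.16) for p in[(38,442),(315,460)]];print('rail',Rl,np.mean(Rl,0),np.linalg.norm(Rl[0]-Rl[1]))
for p in(np.mean(P,0),H[0],H[1],Rl[0],Rl[1]):print(proj(s,p))
print('collar',D((131,523),.02),'tin',ray(c,337,177,.035))
print('sd',ray(c,234,212,.01),ray(c,232,281,.005))
E
```

```text
pad [ 0.629625 -0.22095   0.258   ]
[array([ 0.6563, -0.2229,  0.258 ]), array([ 0.649 , -0.2433,  0.258 ]), array([ 0.603 , -0.2197,  0.258 ]), array([ 0.6102, -0.1979,  0.258 ])]
cover [array([ 0.7482, -0.1248,  0.108 ]), array([ 0.711, -0.346,  0.108]), array([ 0.5243, -0.3159,  0.108 ]), array([ 0.5605, -0.0915,  0.108 ])] [ 0.636   -0.21955  0.108  ] [np.float64(0.191), np.float64(0.224), np.float64(0.189), np.float64(0.227)]
bar [array([ 0.5067, -0.1396,  0.107 ]), array([ 0.486 , -0.2512,  0.107 ])] [ 0.49635 -0.1954   0.107  ] 0.11350352417436207
rail [array([0.6204, 0.3444, 0.16  ]), array([0.6085, 0.1182, 0.16  ])] [0.61445 0.2313  0.16   ] 0.22651280317015193
[254.4 132.8]
[273.7 204.6]
[300.7 186.2]
[112.9 286.9]
[183.7 230.4]
collar [0.5756 0.3126 0.02  ] tin [ 0.6328 -0.3672  0.035 ]
sd [ 0.5102 -0.0168  0.01  ] [ 0.2782 -0.0154  0.005 ]
```

The crop confirms the choice: black muffs, grey pad at crop (238,122), cream cover, loop handle and white-topped tin. Side-view reprojections agree to about 2 px. The muffs' yaw still needs a better measurement.

```bash
cat >> h.py <<'E'
def go(p,zdir=None,down=(0,0,-1)):
    "tool-axis shift (units 12cm) to p, then turn (units 360deg) so tool y=down, z=+-zdir"
    s,r=st();print('shift',(r.T@(np.array(p)-s['eef_pos'])/.12).round(3))
    if zdir is not None:
        y=np.array(down,float);y/=np.linalg.norm(y)
        for sg in(1,-1):
            z=sg*np.array(zdir,float);z-=y*(z@y);z/=np.linalg.norm(z);t=np.c_[np.cross(y,z),y,z]
            print('turn',sg,(R.from_matrix(r.T@t).as_rotvec()/2/np.pi).round(4))
E
python3 - <<'E'
from h import *
c=snap('top');im=c['img'].max(2)[130:225,240:345].astype(int);hsv=cv2.cvtColor(c['img'],cv2.COLOR_BGR2HSV)[130:225,240:345]
roi=np.zeros(im.shape,np.uint8);cv2.fillPoly(roi,[np.array([(30,9),(92,20),(84,72),(20,60)])],1)
k=((im<58)&(roi>0)).astype(np.uint8);n,l,stt,ce=cv2.connectedComponentsWithStats(k)
for i in range(1,n):
    if stt[i,4]>30:print('dark',stt[i],ce[i],ray(c,*(ce[i]+[240,130]),.16))
g=((im>85)&(im<150)&(hsv[...,1]<50)&(roi>0)).astype(np.uint8);n,l,stt,ce=cv2.connectedComponentsWithStats(g)
for i in range(1,n):
    if stt[i,4]>30:
        q=np.argwhere(l==i)[:,::-1].astype(np.float32);b=cv2.boxPoints(cv2.minAreaRect(q))+[240,130];w=np.array([ray(c,*p,.258) for p in b])
        print('grey',stt[i],w.mean(0));print(w)
go([.63,-.221,.36])
E
```

```text
dark [ 58  15  21  22 106] [68.48113208 23.71698113] [ 0.68   -0.2526  0.16  ]
dark [37 54 16 11 60] [43.85 59.3 ] [ 0.5679 -0.177   0.16  ]
grey [ 53  23  18  20 183] [ 0.629975 -0.21895   0.258   ]
[[ 0.6173 -0.1923  0.258 ]
 [ 0.6599 -0.2218  0.258 ]
 [ 0.6425 -0.2456  0.258 ]
 [ 0.6002 -0.2161  0.258 ]]
grey [49 39  9 10 33] [ 0.59645  -0.194975  0.258   ]
[[ 0.5939 -0.1819  0.258 ]
 [ 0.6097 -0.1921  0.258 ]
 [ 0.599  -0.2081  0.258 ]
 [ 0.5832 -0.1978  0.258 ]]
t 0.25 p [ 0.1779 -0.6508  0.2446] 
R [[-0.965, -0.0, 0.264], [-0.264, 0.001, -0.965], [-0.0, -1.0, -0.001]] F [ 0.2 -0.5  0.6] op 0.9964948156499093 q [-1.45  0.29  1.58  0.    1.28 -0.15]
shift [-4.578 -0.958 -2.463]
```

send_rows --plan '[[[-0.35,-0.075,-0.19],[0,0,0]],[[-0.35,-0.075,-0.19],[0,0,0]],[[-0.35,-0.075,-0.19],[0,0,0]],[[-0.35,-0.075,-0.19],[0,0,0]],[[-0.35,-0.075,-0.19],[0,0,0]],[[-0.35,-0.075,-0.19],[0,0,0]],[[-0.35,-0.075,-0.19],[0,0,0]],[[-0.35,-0.075,-0.19],[0,0,0]],[[-0.35,-0.075,-0.19],[0,0,0]],[[-0.35,-0.075,-0.19],[0,0,0]],[[-0.35,-0.075,-0.19],[0,0,0]],[[-0.35,-0.075,-0.19],[0,0,0]]]' --gripper 0 --grip_force 40

```text
time: 1.45
eef_pos: [0.5931, -0.2526, 0.3537]
tcp_rot: [0.094, -0.701, 0.701, -0.094]
contact_force: [-0.5, -0.1, -0.0]
opening: 1.002
```

```bash
python3 -c "
from h import *
go([.63,-.221,.36],[.559,.829,0])"
```

```text
t 1.45 p [ 0.5931 -0.2526  0.3537] 
R [[-0.965, 0.0, 0.264], [-0.264, -0.0, -0.965], [-0.0, -1.0, 0.0]] F [-0.5 -0.1 -0. ] op 1.0017432990890063 q [-0.56  0.16  1.53 -0.    1.45  0.74]
shift [-0.366 -0.052 -0.173]
turn 1 [-0.     -0.3631  0.    ]
turn -1 [-0.      0.1369 -0.    ]
```

send_rows --plan '[[[-0.366,-0.05,-0.173],[0,0,0]],[[0,0,0],[0,0.0228,0]],[[0,0,0],[0,0.0228,0]],[[0,0,0],[0,0.0228,0]],[[0,0,0],[0,0.0228,0]],[[0,0,0],[0,0.0228,0]],[[0,0,0],[0,0.0228,0]],[[0,0,0],[0,0,0]],[[0,0,0],[0,0,0]]]'

```text
time: 2.35
eef_pos: [0.6289, -0.2227, 0.3592]
tcp_rot: [0.205, 0.677, -0.677, -0.206]
contact_force: [0.6, -1.2, 0.9]
opening: 0.995
```

```bash
python3 - <<'E'
from h import *
go([.63,-.221,.252],[.559,.829,0])
a=snap('side');t=snap('top')
im=np.zeros((420,800,3),np.uint8)
im[:400,:400]=cv2.resize(a['img'][90:210,200:320],(400,400));im[:400,400:]=cv2.resize(t['img'][120:220,245:345],(400,400))
cv2.imwrite('pics/c2.png',im)
E
```

```text
t 2.35 p [ 0.6289 -0.2227  0.3592] 
R [[-0.831, -0.0, -0.556], [0.556, 0.0, -0.831], [0.0, -1.0, -0.0]] F [ 0.6 -1.2  0.9] op 0.9952828986284178 q [-0.49  0.21  1.46  0.    1.47  1.67]
shift [-0.     0.893 -0.017]
turn 1 [ 1.000e-04 -4.994e-01 -0.000e+00]
turn -1 [0.     0.0006 0.    ]
```

View pics/c2.png

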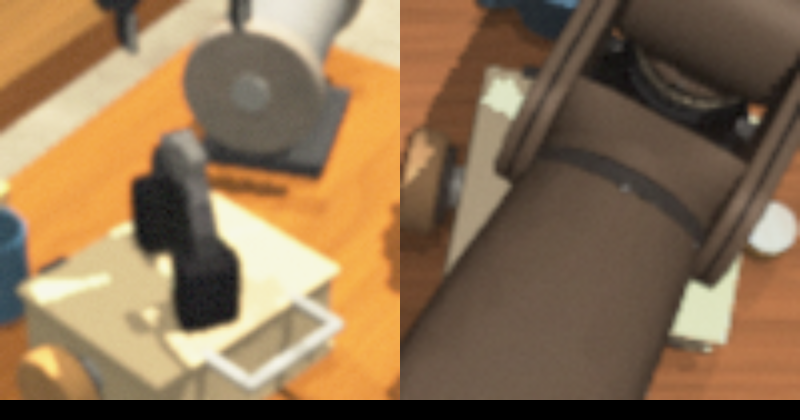

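The side crop shows the two fingertips at crop columns 125 and 238, centred over the crown pad at (182,145). I'm descending and gripping.

send_rows --plan '[[[0,0.25,-0.017],[0,0,0]],[[0,0.25,0],[0,0,0]],[[0,0.2,0],[0,0,0]],[[0,0.12,0],[0,0,0]],[[0,0.075,0],[0,0,0]],[[0,0,0],[0,0,0]],[[0,0,0],[0,0,0]]]'

```text
time: 3.15
eef_pos: [0.6306, -0.2213, 0.2533]
tcp_rot: [-0.207, -0.676, 0.676, 0.206]
contact_force: [0.2, -0.1, -0.0]
opening: 1.003
```

send_rows --plan '[[[0,0,0],[0,0,0]],[[0,0,0],[0,0,0]],[[0,0,0],[0,0,0]],[[0,0,0],[0,0,0]],[[0,0,0],[0,0,0]],[[0,0,0],[0,0,0]],[[0,0,0],[0,0,0]],[[0,0,0],[0,0,0]],[[0,0,0],[0,0,0]],[[0,0,0],[0,0,0]]]' --gripper 1 --grip_force 40

```text
time: 4.15
eef_pos: [0.6305, -0.221, 0.2527]
tcp_rot: [0.207, 0.676, -0.676, -0.206]
contact_force: [1.1, 0.9, 4.1]
opening: 0.34
```

send_rows --plan '[[[0,-0.05,0],[0,0,0]],[[0,-0.1,0],[0,0,0]],[[0,-0.2,0],[0,0,0]],[[0,-0.25,0],[0,0,0]],[[0,-0.25,0],[0,0,0]],[[0,-0.1,0],[0,0,0]],[[0,0,0],[0,0,0]],[[0,0,0],[0,0,0]]]'

```text
time: 4.95
eef_pos: [0.6296, -0.2209, 0.3642]
tcp_rot: [0.206, 0.676, -0.676, -0.207]
contact_force: [1.0, -0.0, -2.0]
opening: 0.34
```

```bash
python3 - <<'E'
from h import *
go([.6145,.222,.365],[.0526,.9986,0])
a=snap('side')
cv2.imwrite('pics/c3.png',cv2.resize(a['img'][60:260,80:340],(780,600)))
E
```

```text
t 4.95 p [ 0.6296 -0.2209  0.3642] 
R [[-0.829, -0.002, -0.559], [0.559, 0.001, -0.829], [0.003, -1.0, 0.001]] F [ 1. -0. -2.] op 0.34001692337145983 q [-0.49  0.21  1.46 -0.    1.48  1.67]
shift [ 2.166 -0.003 -2.991]
turn 1 [-0.0006  0.414   0.    ]
turn -1 [ 0.     -0.086   0.0004]
```

View pics/c3.png

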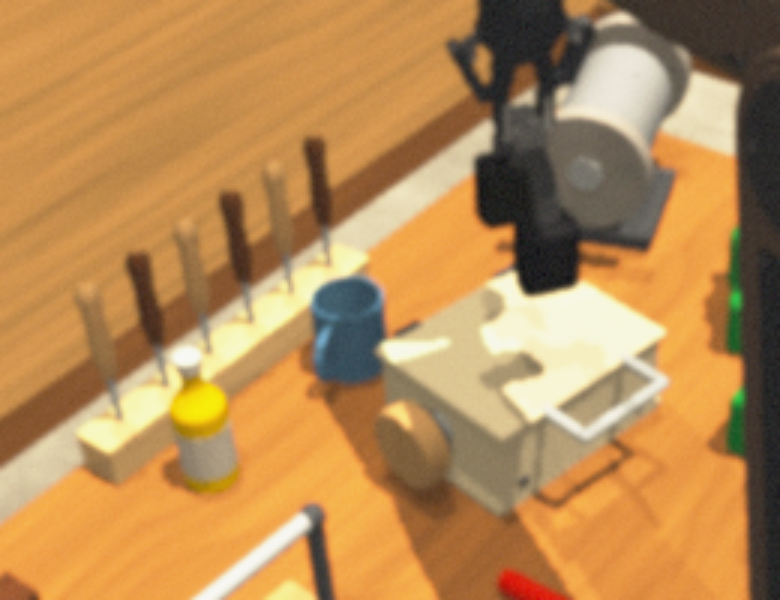

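The muffs hang level in the grip: crown at crop (525,120), cups clear of the cover. I'm turning and carrying them to the rail.

send_rows --plan '[[[0,0,0],[0,-0.0215,0]],[[0,0,0],[0,-0.0215,0]],[[0,0,0],[0,-0.0215,0]],[[0,0,0],[0,-0.0215,0]],[[0.02,0,-0.15],[0,0,0]],[[0.03,0,-0.3],[0,0,0]],[[0.03,0,-0.35],[0,0,0]],[[0.03,0,-0.35],[0,0,0]],[[0.03,0,-0.35],[0,0,0]],[[0.03,0,-0.35],[0,0,0]],[[0.03,0,-0.35],[0,0,0]],[[0.03,0,-0.35],[0,0,0]]]'

```text
time: 6.2
eef_pos: [0.6171, 0.0888, 0.3642]
tcp_rot: [0.018, 0.707, -0.707, -0.02]
contact_force: [1.0, -0.4, -2.5]
opening: 0.342
```

send_rows --plan '[[[0.03,0,-0.35],[0,0,0]],[[0.03,0,-0.35],[0,0,0]],[[0.03,0,-0.25],[0,0,0]],[[0.0,0,-0.15],[0,0,0]],[[0,0,0],[0,0,0]],[[0,0,0],[0,0,0]],[[0,0,0],[0,0,0]]]'

```text
time: 6.9
eef_pos: [0.6148, 0.2171, 0.3655]
tcp_rot: [-0.019, -0.707, 0.707, 0.019]
contact_force: [1.0, 0.0, -1.0]
opening: 0.338
```

```bash
python3 - <<'E'
from h import *
go([.6145,.222,.183],[.0526,.9986,0])
a=snap('side');t=snap('top')
im=np.zeros((480,800,3),np.uint8)
im[:480,:400]=cv2.resize(a['img'][170:350,80:230],(400,480));im[:400,400:]=cv2.resize(t['img'][130:230,105:205],(400,400))
cv2.imwrite('pics/c4.png',im)
E
```

```text
t 6.9 p [0.6148 0.2171 0.3655] 
R [[-0.999, -0.001, -0.054], [0.054, -0.001, -0.999], [0.001, -1.0, 0.001]] F [ 1.  0. -1.] op 0.33827938194698415 q [ 0.18  0.17  1.49 -0.    1.47  1.81]
shift [ 0.003  1.521 -0.042]
turn 1 [-2.000e-04  4.997e-01 -2.000e-04]
turn -1 [-0.0001 -0.0003  0.0001]
```

View pics/c4.png

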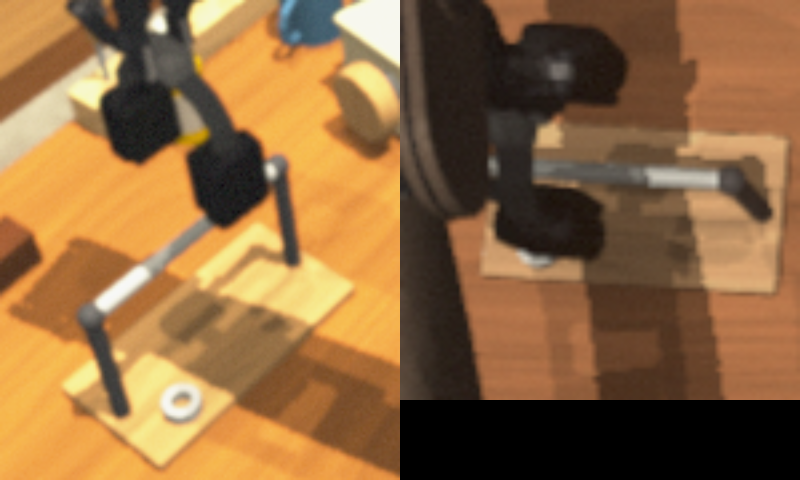

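Both views show the arch across the bar, one cup on each side, with the ring clear of the landing area. I'm lowering.

send_rows --plan '[[[0,0.15,-0.02],[0,0,0]],[[0,0.25,-0.02],[0,0,0]],[[0,0.25,0],[0,0,0]],[[0,0.25,0],[0,0,0]],[[0,0.25,0],[0,0,0]],[[0,0.2,0],[0,0,0]],[[0,0.1,0],[0,0,0]],[[0,0.05,0],[0,0,0]],[[0,0,0],[0,0,0]],[[0,0,0],[0,0,0]]]'

```text
time: 8.0
eef_pos: [0.6159, 0.2232, 0.1878]
tcp_rot: [0.02, 0.707, -0.707, -0.018]
contact_force: [-0.0, 0.2, -1.8]
opening: 0.343
```

```bash
python3 - <<'E'
from h import *
go([.6145,.222,.183],[.0526,.9986,0])
E
```

```text
t 8.0 p [0.6159 0.2232 0.1878] 
R [[-0.999, 0.003, -0.053], [0.053, 0.001, -0.999], [-0.003, -1.0, -0.001]] F [-0.   0.2 -1.8] op 0.3429164843468877 q [ 0.19  0.29  1.68 -0.    1.17  1.82]
shift [0.011 0.04  0.011]
turn 1 [7.e-04 5.e-01 2.e-04]
turn -1 [ 0.0001 -0.     -0.0005]
```

Force −1.8 N means the rail isn't touching yet. I'm lowering a little more.

send_rows --plan '[[[0,0.02,0],[0,0,0]],[[0,0,0],[0,0,0]],[[0,0.015,0],[0,0,0]],[[0,0,0],[0,0,0]],[[0,0,0],[0,0,0]]]'

```text
time: 8.5
eef_pos: [0.6148, 0.2232, 0.1817]
tcp_rot: [-0.018, -0.707, 0.707, 0.019]
contact_force: [0.2, -0.7, -1.9]
opening: 0.344
```

send_rows --plan '[[[0,0.015,0],[0,0,0]],[[0,0,0],[0,0,0]],[[0,0,0],[0,0,0]],[[0,0,0],[0,0,0]]]'

```text
time: 8.9
eef_pos: [0.6151, 0.2233, 0.1814]
tcp_rot: [0.019, 0.707, -0.707, -0.018]
contact_force: [-3.7, -1.4, 5.6]
opening: 0.342
```

Contact is made: the vertical force has gone positive. I'm releasing.

send_rows --plan '[[[0,-0.01,0],[0,0,0]],[[0,0,0],[0,0,0]],[[0,0,0],[0,0,0]],[[0,0,0],[0,0,0]],[[0,0,0],[0,0,0]],[[0,0,0],[0,0,0]],[[0,0,0],[0,0,0]],[[0,0,0],[0,0,0]]]' --gripper 0.15

```text
time: 9.7
eef_pos: [0.6149, 0.2232, 0.1811]
tcp_rot: [0.019, 0.707, -0.707, -0.019]
contact_force: [-0.2, 0.3, -0.6]
opening: 0.85
```

send_rows --plan '[[[0,-0.05,0],[0,0,0]],[[0,-0.15,0],[0,0,0]],[[0,-0.25,0],[0,0,0]],[[0,-0.3,0],[0,0,0]],[[0,-0.3,0],[0,0,0]],[[0,-0.25,0],[0,0,0]],[[0,0,0],[0,0,0]],[[0,0,0],[0,0,0]],[[0,0,0],[0,0,0]],[[0,0,0],[0,0,0]]]'

```text
time: 10.7
eef_pos: [0.6142, 0.223, 0.3347]
tcp_rot: [-0.017, -0.707, 0.707, 0.02]
contact_force: [0.1, 0.0, -0.4]
opening: 0.855
```

```bash
python3 - <<'E'
from h import *
go([.4964,-.1954,.30],[.985,-.174,0])
a=snap('side');t=snap('top')
im=np.zeros((480,800,3),np.uint8)
im[:480,:400]=cv2.resize(a['img'][170:350,80:230],(400,480));im[:400,400:]=cv2.resize(t['img'][130:230,105:205],(400,400))
cv2.imwrite('pics/c5.png',im)
E
```

```text
t 10.7 p [0.6142 0.223  0.3347] 
R [[-0.999, -0.004, -0.052], [0.052, -0.001, -0.999], [0.004, -1.0, 0.001]] F [ 0.1  0.  -0.4] op 0.8552620145390418 q [0.19 0.19 1.53 0.   1.43 1.82]
shift [0.796 0.296 3.533]
turn 1 [ 0.0003 -0.2305  0.0006]
turn -1 [-0.0006  0.2695  0.0003]
```

View pics/c5.png

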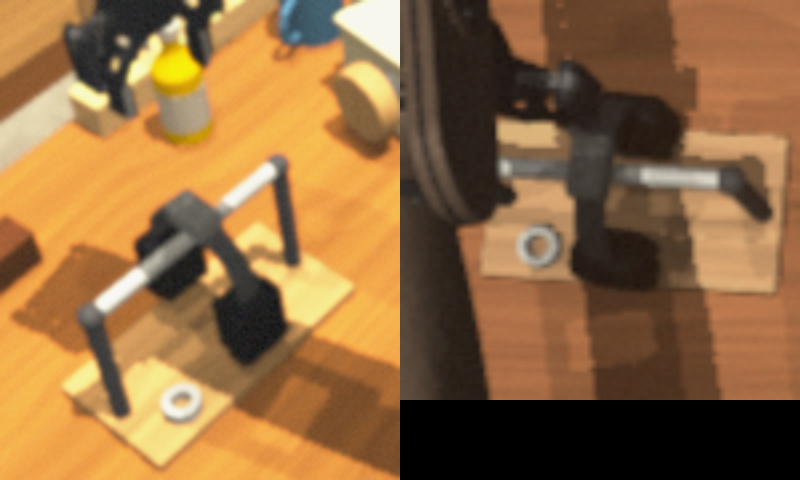

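The muffs hang upright astride the bar: crown at left crop (190,215), one cup on each side, ring undisturbed, fingers clear. Next the handle.

send_rows --plan '[[[0.05,0,0.2],[0,0,0]],[[0.08,0,0.36],[0,0,0]],[[0.08,0,0.36],[0,0,0]],[[0.08,0,0.36],[0,0,0]],[[0.08,0,0.36],[0,0,0]],[[0.08,0,0.36],[0,0,0]],[[0.08,0,0.36],[0,0,0]],[[0.08,0,0.36],[0,0,0]],[[0.08,0,0.36],[0,0,0]],[[0.08,0,0.36],[0,0,0]],[[0.03,0,0.1],[0,0,0]]]'

```text
time: 11.9
eef_pos: [0.4955, -0.1993, 0.3363]
tcp_rot: [-0.02, -0.707, 0.707, 0.021]
contact_force: [0.2, 0.1, -0.3]
opening: 0.852
```

send_rows --plan '[[[0,0.05,0],[0,-0.02305,0]],[[0,0.05,0],[0,-0.02305,0]],[[0,0.05,0],[0,-0.02305,0]],[[0,0.05,0],[0,-0.02305,0]],[[0,0.05,0],[0,-0.02305,0]],[[0,0.05,0],[0,-0.02305,0]],[[0,0,0],[0,-0.02305,0]],[[0,0,0],[0,-0.02305,0]],[[0,0,0],[0,-0.02305,0]],[[0,0,0],[0,-0.02305,0]],[[0,0,0],[0,0,0]],[[0,0,0],[0,0,0]]]'

```text
time: 13.1
eef_pos: [0.4968, -0.1955, 0.3008]
tcp_rot: [-0.454, 0.543, -0.542, 0.454]
contact_force: [0.0, -0.7, 0.8]
opening: 0.845
```

```bash
python3 - <<'E'
from h import *
go([.4964,-.1954,.104],[.985,-.174,0])
a=snap('side');t=snap('top')
im=np.zeros((480,800,3),np.uint8)
im[:400,:400]=cv2.resize(a['img'][110:230,210:330],(400,400));im[:400,400:]=cv2.resize(t['img'][130:230,240:340],(400,400))
cv2.imwrite('pics/c6.png',im)
E
```

```text
t 13.1 p [ 0.4968 -0.1955  0.3008] 
R [[-0.177, -0.001, 0.984], [-0.984, 0.001, -0.177], [-0.0, -1.0, -0.001]] F [ 0.  -0.7  0.8] op 0.8452850884092457 q [-0.57 -0.07  1.86  0.    1.35 -0.39]
shift [ 0.     1.64  -0.003]
turn 1 [ 0.0001 -0.0004 -0.0001]
turn -1 [1.000e-04 4.996e-01 2.000e-04]
```

View pics/c6.png

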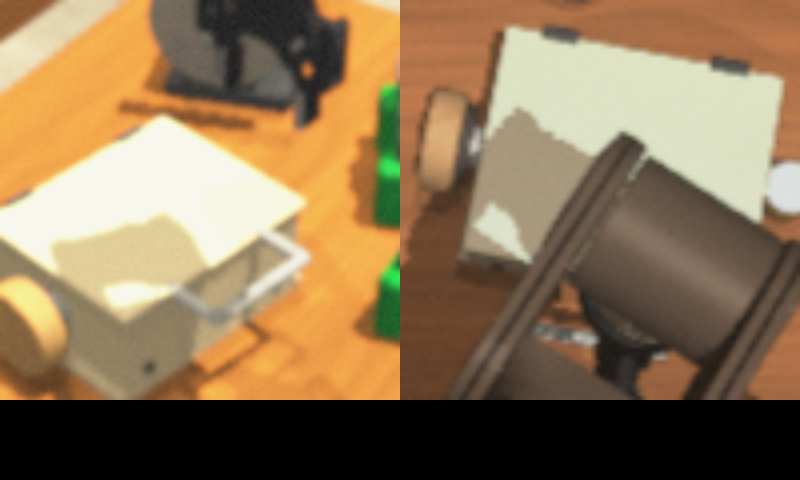

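The cover is bare, and the tool is over the handle bar at side crop (260,285). I'm narrowing the jaws to about 36 mm so the inner finger fits inside the loop, then descending.

send_rows --plan '[[[0,0.1,0],[0,0,0]],[[0,0.2,0],[0,0,0]],[[0,0.3,0],[0,0,0]],[[0,0.3,0],[0,0,0]],[[0,0.2,0],[0,0,0]],[[0,0.1,0],[0,0,0]],[[0,0,0],[0,0,0]],[[0,0,0],[0,0,0]]]' --gripper 0.57

```text
time: 14.0
eef_pos: [0.4973, -0.1963, 0.158]
tcp_rot: [0.454, -0.541, 0.542, -0.454]
contact_force: [-0.2, 0.8, -0.2]
opening: 0.427
```

```bash
python3 - <<'E'
from h import *
go([.4964,-.1954,.102],[.985,-.174,0])
a=snap('side')
cv2.imwrite('pics/c7.png',cv2.resize(a['img'][140:230,240:330],(600,600),interpolation=cv2.INTER_CUBIC))
E
```

```text
t 14.0 p [ 0.4973 -0.1963  0.158 ] 
R [[-0.174, 0.001, 0.985], [-0.985, -0.001, -0.174], [0.001, -1.0, 0.001]] F [-0.2  0.8 -0.2] op 0.4267997472257461 q [-0.57  0.07  2.    0.    1.08 -0.39]
shift [-0.007  0.467 -0.01 ]
turn 1 [-0.0002 -0.0001  0.0001]
turn -1 [-1.000e-04  4.999e-01 -3.000e-04]
```

View pics/c7.png

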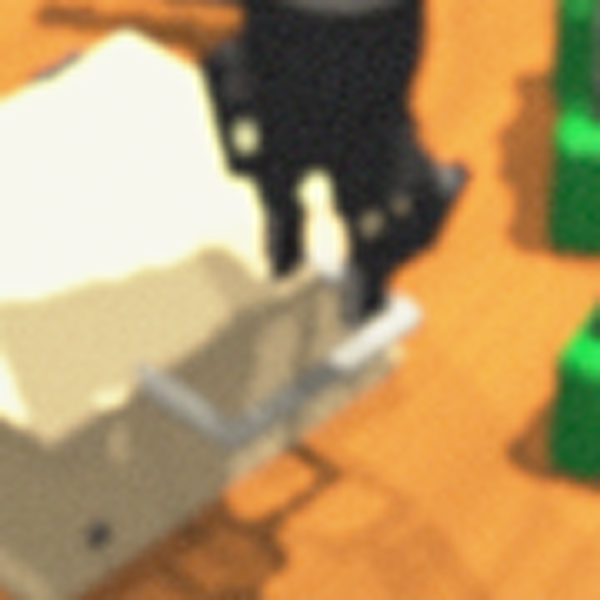

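Fingertips show at crop (283,270) and (370,310), with the bar running from (230,430) to (415,310). I'll check the centring numerically.

```bash
python3 - <<'E'
from h import *
c=snap('side')
f=lambda p:((proj(c,np.array(p))-[240,140])*6.667).round(0)
p=np.array([.4973,-.1963,0]);n=np.array([.985,-.174,0])
for z in(.144,.15,.104):print(z,f(p+[0,0,z]),f(p+[0,0,z]+n*.025),f(p+[0,0,z]-n*.025))
for e in([.5067,-.1396,.107],[.486,-.2512,.107],[.4964,-.1954,.107]):print(f(e))
q=[ray(c,240+u/6.667,140+v/6.667,.108) for u,v in((232,430),(412,312))];print(q,np.mean(q,0))
E
```

```text
0.144 [318. 301.] [276. 275.] [362. 328.]
0.15 [319. 291.] [276. 264.] [362. 317.]
0.104 [316. 371.] [274. 345.] [358. 399.]
[225. 431.]
[405. 308.]
[317. 368.]
[array([ 0.5037, -0.1407,  0.108 ]), array([ 0.4814, -0.2496,  0.108 ])] [ 0.49255 -0.19515  0.108  ]
```

Prediction and picture agree within about 4 mm. I'm descending with a small correction and gripping.

send_rows --plan '[[[0,0.15,-0.025],[0,0,0]],[[0,0.15,0],[0,0,0]],[[0,0.1,0],[0,0,0]],[[0,0.06,0],[0,0,0]],[[0,0,0],[0,0,0]],[[0,0,0],[0,0,0]]]'

```text
time: 14.7
eef_pos: [0.4944, -0.1958, 0.1027]
tcp_rot: [0.454, -0.541, 0.542, -0.455]
contact_force: [-0.7, -0.7, 1.1]
opening: 0.43
```

send_rows --plan '[[[0,0,0],[0,0,0]],[[0,0,0],[0,0,0]],[[0,0,0],[0,0,0]],[[0,0,0],[0,0,0]],[[0,0,0],[0,0,0]],[[0,0,0],[0,0,0]],[[0,0,0],[0,0,0]],[[0,0,0],[0,0,0]]]' --gripper 1 --grip_force 35

```text
time: 15.5
eef_pos: [0.4947, -0.1958, 0.1029]
tcp_rot: [0.454, -0.541, 0.543, -0.455]
contact_force: [1.3, 0.4, 5.3]
opening: 0.123
```

```bash
python3 - <<'E'
from h import *
s,r=st();p=s['eef_pos']
for d in(10,20,30,40,50):
    a=np.radians(d);print(d,(np.array([0,.235*np.sin(a),.235*(1-np.cos(a))])/.12).round(3))
E
```

```text
t 15.5 p [ 0.4947 -0.1958  0.1029] 
R [[-0.174, 0.002, 0.985], [-0.985, -0.001, -0.174], [0.001, -1.0, 0.002]] F [1.3 0.4 5.3] op 0.12282069094512554 q [-0.57  0.14  2.03  0.    0.97 -0.39]
10 [0.   0.34 0.03]
20 [0.    0.67  0.118]
30 [0.    0.979 0.262]
40 [0.    1.259 0.458]
50 [0.  1.5 0.7]
```

Opening 0.123 (about 10 mm) fits the 12 mm bar. I'm raising it along the arc, first half.

send_rows --plan '[[[0,-0.0854,0.002],[0,0,0]],[[0,-0.0852,0.0056],[0,0,0]],[[0,-0.0849,0.0093],[0,0,0]],[[0,-0.0844,0.013],[0,0,0]],[[0,-0.0838,0.0167],[0,0,0]],[[0,-0.083,0.0203],[0,0,0]],[[0,-0.082,0.0239],[0,0,0]],[[0,-0.0809,0.0275],[0,0,0]],[[0,-0.0796,0.031],[0,0,0]],[[0,-0.0782,0.0344],[0,0,0]],[[0,0,0],[0,0,0]],[[0,0,0],[0,0,0]]]'

```text
time: 16.7
eef_pos: [0.515, -0.1995, 0.2004]
tcp_rot: [-0.455, 0.542, -0.541, 0.454]
contact_force: [2.1, -3.8, -5.0]
opening: 0.125
```

```bash
python3 - <<'E'
from h import *
st()
a=snap('side')
cv2.imwrite('pics/c8.png',cv2.resize(a['img'][70:250,70:340],(780,520)))
E
```

```text
t 16.7 p [ 0.515  -0.1995  0.2004] 
R [[-0.174, -0.002, 0.985], [-0.985, -0.0, -0.174], [0.001, -1.0, -0.002]] F [ 2.1 -3.8 -5. ] op 0.12489356210371112 q [-0.55  0.06  1.92 -0.    1.16 -0.38]
```

View pics/c8.png

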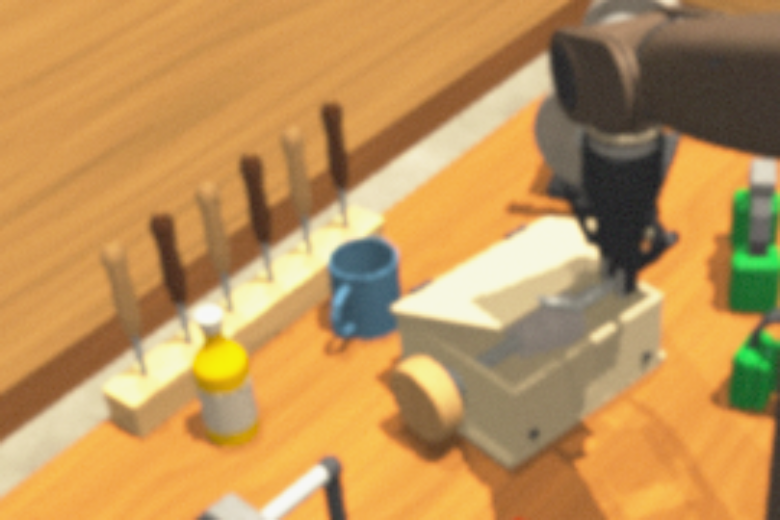

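The cover is following at about 25°, with the bar still between the pads. Second half now.

send_rows --plan '[[[0,-0.0766,0.0378],[0,0,0]],[[0,-0.0749,0.0411],[0,0,0]],[[0,-0.073,0.0443],[0,0,0]],[[0,-0.071,0.0474],[0,0,0]],[[0,-0.0689,0.0505],[0,0,0]],[[0,-0.0666,0.0535],[0,0,0]],[[0,-0.0642,0.0563],[0,0,0]],[[0,-0.0617,0.0591],[0,0,0]],[[0,-0.0591,0.0617],[0,0,0]],[[0,-0.0563,0.0642],[0,0,0]],[[0,0,0],[0,0,0]],[[0,0,0],[0,0,0]]]'

```text
time: 17.95
eef_pos: [0.5756, -0.2106, 0.2851]
tcp_rot: [-0.456, 0.542, -0.541, 0.453]
contact_force: [-7.1, -2.4, 4.4]
opening: 0.125
```

```bash
python3 - <<'E'
from h import *
s,r=st();d=np.array(s['eef_pos'])-[.4947,-.1958,.1029]
print('angles',np.degrees(np.arcsin(d[2]/.235)),np.degrees(np.arccos(1-np.hypot(d[0],d[1])/.235)))
a=snap('side')
cv2.imwrite('pics/c9.png',cv2.resize(a['img'][70:340,70:340],(600,600)))
E
```

```text
t 17.95 p [ 0.5756 -0.2106  0.2851] 
R [[-0.174, -0.003, 0.985], [-0.985, -0.002, -0.174], [0.002, -1.0, -0.003]] F [-7.1 -2.4  4.4] op 0.12477782239790539 q [-0.51  0.12  1.69 -0.    1.33 -0.34]
angles 50.824915698523796 49.46609255844574
```

View pics/c9.png

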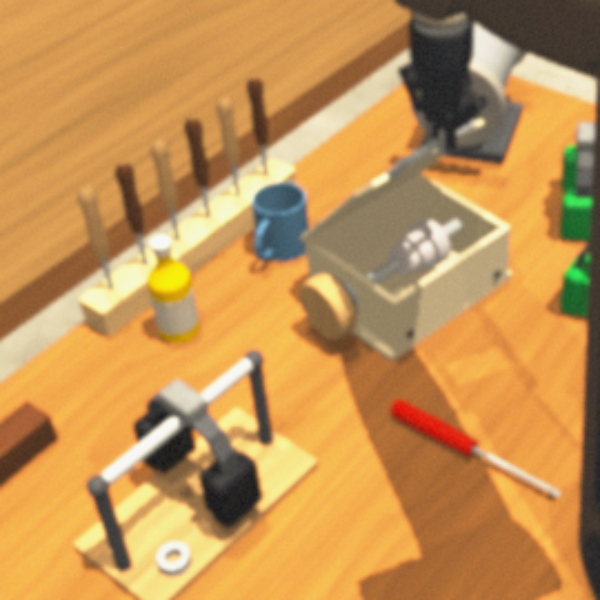

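The picture shows the cover open with the bar in the jaws at (440,140) and the muffs upright on the rail. The ring and screwdriver are where they were. I'll let it settle and hand in.

send_rows --plan '[[[0,0,0],[0,0,0]],[[0,0,0],[0,0,0]],[[0,0,0],[0,0,0]],[[0,0,0],[0,0,0]],[[0,0,0],[0,0,0]]]'

```text
time: 18.5
eef_pos: [0.5754, -0.2105, 0.2849]
tcp_rot: [-0.456, 0.542, -0.541, 0.453]
contact_force: [-7.5, -3.0, 5.4]
opening: 0.126
```

```bash
python3 -c "
from h import *
s,r=st();print(np.round(s['dq'],3));print(sign_off())"
```

```text
t 18.5 p [ 0.5754 -0.2105  0.2849] 
R [[-0.174, -0.003, 0.985], [-0.985, -0.001, -0.174], [0.002, -1.0, -0.003]] F [-7.5 -3.   5.4] op 0.12565904212781806 q [-0.52  0.12  1.69 -0.    1.33 -0.34]
[-0.001 -0.001  0.    -0.001 -0.     0.   ]
the job is handed in; nothing more can be done
None
```

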